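# Slide the glue pot into its notch under the drying rack

### The job

Take the two-handled glue pot by its outer handle and slide it sideways along the warming plate, never lifting or tipping it, to the ringed place under the wire rack on its own side; push it gently home until you feel it fully seated in the V-shaped stop and keep it lightly pressed there for a moment. Let go, leaving it there with its handles in line with the plate's length, and leave the tin and the other things where they are.

Things in the scene. Friction and masses are not known exactly. Their poses are not given: they have to be found in the camera images.
- warmer: Fixed dark steel warming plate on the bench, 250 mm (x, front to back) by 540 mm (y) by 20 mm thick; origin at the centre of its underside, top 20 mm above it; +x to the back, +y to the left; its front edge (-x) faces the robot. Four white rings, 112 mm across, mark places on its top at x = 0, y = -215, -70, +70 and +215 mm.
- rack: Fixed wire rack of 10 mm steel rods over the plate's middle. Origin on the plate's top at its middle, axes as the plate's. Rods centred 180 mm up, spanning x -110 to +110, y -180 to +180 mm; two rear posts at x = 110, y = -120 and +120 mm; open below elsewhere. It bars a vertical gripper from a seated pot: lean the tool about 38 degrees outward and reach in under the end rod.
- notch_left (a point): Nominal seat, 70 mm left (+y) of the plate's middle on its top: middle of the ring under the rack and of the underside of a pot seated in the left-opening V of the stop. The stop is a rigid double V of aluminium, 105 (x) by 80 (y) by 40 mm tall, clamped on the plate's x = 0 line up to 12 mm left or right of the plate's middle (both seats shift with it), so feel for it.
- notch_right (a point): The same for the right-opening V, 70 mm right (-y) of the plate's middle: nominal too, the true seat is up to 12 mm to its left or right. Each V has two flat upright faces, 44 mm long, including 110 degrees; a seated pot touches both. Meeting them shows as a push rising well above the sliding drag. Axes as the plate's.
- pot: Loose glue pot, 0.3 to 0.65 kg, at the left or right end ring: aluminium drum 100 mm across, 74 mm tall with its flat lid; lid knob 28 mm wide, up to 94 mm. Origin at the centre of its underside, z up. Two straight black handles along its own +y and -y, from the wall to 115 mm from the axis, 20 mm wide (x), 14 mm thick (z), middle 55 mm up: they pass above the stop. Sliding drags 1.5 to 5 N.
- handle_left (a point): A good point to grip the pot's left (+y) handle, the outer one when the pot stands at the left end: on its centre line, 95 mm from the pot's axis and 55 mm above its underside. Axes as the pot's: the handle runs along y, within about 20 degrees of the plate's y at first.
- handle_right (a point): The same point on the right (-y) handle, the outer one when the pot stands at the right end.
- tin: Bystander: loose closed steel tin without a handle, 80 mm across and 89 mm tall, standing at the other end of the plate. Origin at the centre of its underside.
- bottle: Bystander: loose white bottle, 72 mm across, 210 mm tall, standing on the bench behind the plate, to the left. Origin at the centre of its underside.
- hexframe: Bystander: loose wooden hexagonal frame, about 165 mm across and 36 mm tall, lying on the bench behind the plate, to the right. Origin at its centre, on its underside.
Not all that is in view belongs to the job. Leave any green or purple look-alike of the pot alone.

How it is judged:
On the way, in this order (a step that is already met when the one before it is completed fails the run):
1. the pot has been slid under the rack, its axis within 45 mm of a nominal notch point ((horizontal distance between pot and notch_left below 0.045 m or horizontal distance between pot and notch_right below 0.045 m)).
2. the seated pot (its axis within 74 mm of the stop's middle; 70 mm when touching both faces) is kept pressed against a face of the V-stop with more than 1 N for 0.3 s ((contact force between pot and stop_c1 above 1 N or contact force between pot and stop_c2 above 1 N or contact force between pot and stop_c3 above 1 N or contact force between pot and stop_c4 above 1 N) and horizontal distance between pot and stop_c0 below 0.074 m), for 0.3 s.
At the end, for the whole second after the job is handed in: The pot stands flat, at rest and released on the plate, seated in the V on the side where it started: its axis within 74 mm of the stop's middle, which is 4 mm short of touching both faces (less than 220 mm from its start), its handles within 8 degrees (0.14 rad) of the plate's long (y) direction (horizontal distance between pot and stop_c0 below 0.074 m and distance of pot from where it was at the start of the episode below 0.22 m and angle between the y axis of pot and the y axis of warmer, either way round below 0.14 rad and z of pot in the frame of notch_left below 0.003 m and angle between pot's own z axis and vertical below 0.03 rad and linear speed of pot below 0.01 m/s and contact force between each of the arm, the fingers and pot below 0.1 N).
It fails at once if the pot is lifted more than 8 mm off the plate (z of pot in the frame of notch_left above 0.008 m).
It fails at once if the pot is tipped by more than 0.12 rad (7 degrees) (angle between pot's own z axis and vertical above 0.12 rad).
It fails at once if the pot is pushed against a face of the V-stop with more than 20 N (contact force between pot and stop_c1 above 20 N or contact force between pot and stop_c2 above 20 N or contact force between pot and stop_c3 above 20 N or contact force between pot and stop_c4 above 20 N).
It fails at once if the tin, the bottle or the hexagonal frame is shifted by more than 20 mm (distance of any of tin, bottle, hexframe from where it was at the start of the episode above 0.02 m).
It also fails if it takes over 51 s, if anything falls off the work surface, if the arm or the gripper's body presses on something with over 40 N, if the wrist force passes 120 N, or if a joint passes its speed limit or range.

### The arm

A 6-joint arm with a two-finger parallel gripper is mounted at the origin on the work surface. World frame = base frame: x ahead of the robot, y to its left, z up, the work surface at z = 0. Lengths are in m, angles in rad, forces in N, time in s.
With the tool pointing down it reaches from about 0.35 to 0.775 m from the base axis. Payload 7.3 kg.
Tool frame: the origin (TCP) lies midway between the tips of the shut fingers; the grasp point (between the pads) lies 19 mm behind it (tcp_to_grasp is the distance from the TCP to the grasp point, in m); z points along the fingers, y is the line along which they close (so a half turn about z gives the same grasp; the last joint's range is limited). The gripper opens to 92 mm and grips with 3 to 60 N. Pads are 19 mm wide; open, the fingers measure 130 mm over their backs; the gripper's body (75 mm by 190 mm) begins 47 mm behind the grasp point.
Start: joints at [1.187, 0.342, 1.524, -0, 1.275, -0.146], TCP at [0.124, 0.51, 0.227] pointing down, gripper open.
Joint ranges: [-2.53, 2.53], [-0.77, 2.02], [0.04, 2.7], [-1, 4.14], [0.28, 2.66], [-3.11, 3.11]. Speed limits (rad/s): [2.57, 2.57, 3.14, 3.14, 3.14, 3.14].

### API

Orientations are given as [roll, pitch, yaw] about the fixed x, y, z axes, in that order (R = Rz(yaw) Ry(pitch) Rx(roll)).
In Python, from cell import observe, read_camera, calibration, hand_in, tcp_to_grasp gives the robot as it stands.
- The arm moves only by the tool send_rows, never from a script. Its argument "targets" is a list of rows, each a list of 5 numbers: the opening, from 0 (shut) to 1 (fully open), then the shift along the world's x, y, z in m, then the turn about the world's z in rad. A call has 1 to 5 rows; each row shifts and turns the commanded pose from where the row before left it; what a row does not reach is not made up. A row lasts 1/10 s, in which the tool goes at most 50 mm and 8.59 degrees, less where a joint would pass 70% of its speed; a pose out of reach is approached as far as the arm can. A call is refused whole if a number of a shift passes 0.05 or a number of a turn 0.15, either way. A call with a gripper value outside its range is refused whole. The fingers move at their own pace and stop on an object; "grip_force" is the grip in N (left out, the last holds). Time passes only in rows, so rows that do not move let the fingers close. It gives the time, the measured TCP pose, the force, the opening and the grip force at its end, in the units of the state.
- observe(): the state, without advancing time (a new reading comes with each control period).
- read_camera(name): name is "side" or "top"; returns (picture, depth): 400x640x3 uint8, red, green, blue; 400x640 float32, m along the optical axis (not along the pixel's ray), 0 where there is no reading.
- calibration(name): a dict with "intrinsics" (3x3 intrinsics, pixels), "world_to_cam" (4x4, takes a point from world to camera coordinates). Camera axes: x right, y up, looking along -z (the intrinsics and any distortion apply to the point x, -y, -z); pixel columns grow to the right and rows downward; lengths in m; the calibration is good to about 2 mm. A picture is of the moment at which its call begins. calibration takes no time and is no camera call.
- hand_in(): hands the job in; it is judged then, once.
The state is a dict: "time": time; "qpos": joint angles; "qvel": joint speeds; "joint_efforts": joint torques, N m; "tool_pos": TCP position; "tool_rot": TCP orientation; "contact_force": force on the tool from outside, world axes, zero at the start; "torque": the same for the moment, N m; "opening": finger opening in m; "grip_force": force on a finger pad.
Only numpy, scipy, OpenCV 4.12 (cv2) and the standard library are available. Lean on these libraries where they do the work, as an engineer would, in place of code of your own. Each camera call takes 0.05 s, during which the arm holds its last target. There are 200 camera calls.

## Working session

There is one attempt and no reset: what is moved stays moved. The work goes in short steps, Python scripts to look and compute and a tool call to move; the robot and the scene stay as the last step left them, time stands still between calls to the robot, and variables do not carry over. Pictures are saved under pics/ and viewed, at most 10 in all, crops included, and the job is handed in when it is done.

Besides the shell and the picture viewer there is one more tool, called after "Emit:" by a JSON object that holds its "api" and its "payload", one argument or row to a line. send_rows: Moves the arm, as the interface text tells. Its arguments: {"type":"object","properties":{"targets":{"type":"array","items":{"type":"array","items":{"type":"number"}}},"grip_force":{"type":"number"}},"required":["targets"]}

```bash
mkdir -p pics; cat > h.py <<'E'
import numpy as np,cv2
from cell import *
def w(name,d,u,v):
    c=calibration(name);K=np.array(c["intrinsics"]);T=np.linalg.inv(np.array(c["world_to_cam"]))
    x=(u-K[0,2])/K[0,0]*d;y=(v-K[1,2])/K[1,1]*d
    return (T@np.array([x,-y,-d,1]))[:3]
def onz(name,u,v,z):
    a=w(name,1,u,v);b=w(name,2,u,v);return a+(b-a)*(z-a[2])/(b[2]-a[2])
def proj(name,p):
    c=calibration(name);K=np.array(c["intrinsics"]);q=(np.array(c["world_to_cam"])@np.append(p,1))[:3]
    q=K@np.array([q[0],-q[1],-q[2]]);return q[:2]/q[2]
E
python3 - <<'E'
from h import *
for n in("top","side"):
    p,d=read_camera(n);cv2.imwrite(f"pics/{n}0.png",p[...,::-1]);np.save(n+"0.npy",d);print({k:np.round(v,3).tolist() if not isinstance(v,str) else v for k,v in calibration(n).items()})
print(tcp_to_grasp,observe())
E
```

```text
{'intrinsics': [[490.373, 0.0, 326.792], [0.0, 490.373, 195.726], [0.0, 0.0, 1.0]], 'world_to_cam': [[-0.01, -1.0, 0.005, -0.055], [0.99, -0.01, 0.143, -0.596], [-0.142, 0.006, 0.99, -1.463], [0.0, 0.0, 0.0, 1.0]]}
{'intrinsics': [[462.638, 0.0, 319.118], [0.0, 462.638, 202.85], [0.0, 0.0, 1.0]], 'world_to_cam': [[0.804, -0.595, 0.006, -0.494], [0.429, 0.587, 0.686, -0.26], [-0.412, -0.549, 0.727, -1.01], [0.0, 0.0, 0.0, 1.0]]}
0.0188 {'time': 0.1, 'qpos': array([ 1.18699861e+00,  3.42639360e-01,  1.52490720e+00,  5.43318457e-06,
        1.27536700e+00, -1.45997944e-01]), 'qvel': array([-6.49972691e-04, -2.44438660e-03, -1.48743061e-03, -1.44213608e-03,
       -5.15086952e-05, -7.47064529e-04]), 'joint_efforts': array([ 2.80667809e-03, -4.32009101e+01, -2.44696784e+01,  7.20883347e-02,
        5.25208097e-02, -6.68437065e-05]), 'tool_pos': array([0.12351624, 0.50990723, 0.22612654]), 'tool_rot': array([-3.14028656e+00, -1.97304946e-04,  2.90379117e+00]), 'contact_force': array([ 0.34012969, -0.22365063, -0.0357486 ]), 'torque': array([ 0.0136058 ,  0.02907112, -0.022964  ]), 'grip_force': 0.0, 'opening': 0.09151978781666814}
```

View pics/top0.png

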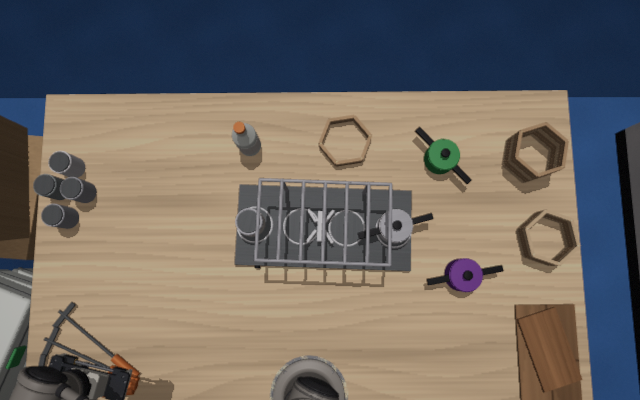

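View pics/side0.png

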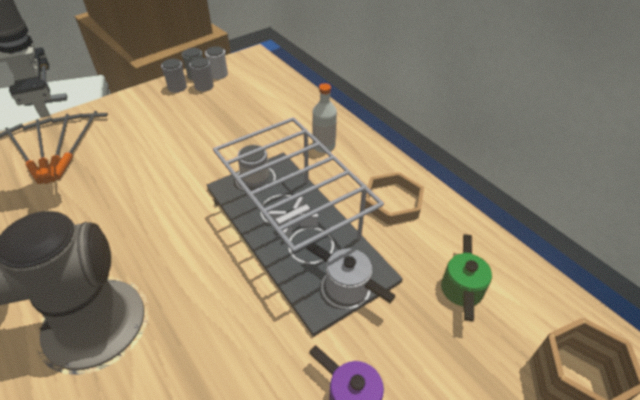

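Candidates: silver pot at top (397,226), green at (442,156) and purple at (464,275). The silver one stands on the plate's right end ring, so it fits; the stop is at about (322,226). I'll confirm in a crop.

```bash
python3 - <<'E'
from h import *
p=cv2.imread("pics/top0.png");c=cv2.resize(p[170:285,225:445],None,fx=3.6,fy=3.6,interpolation=cv2.INTER_CUBIC);cv2.imwrite("pics/crop1.png",c)
d=np.load("top0.npy")
for u,v in((397,226),(387,205),(405,235),(430,217),(420,262),(242,262),(252,222),(325,209),(325,228)): print(u,v,np.round(w("top",d[v,u],u,v),3))
E
```

```text
397 226 [ 0.495 -0.263  0.115]
387 205 [ 0.568 -0.248  0.02 ]
405 235 [ 0.47  -0.288  0.094]
430 217 [ 0.523 -0.367  0.082]
420 262 [ 0.391 -0.348 -0.   ]
242 262 [0.397 0.201 0.018]
252 222 [0.511 0.158 0.111]
325 209 [ 0.536 -0.054  0.203]
325 228 [ 0.498 -0.054  0.025]
```

View pics/crop1.png

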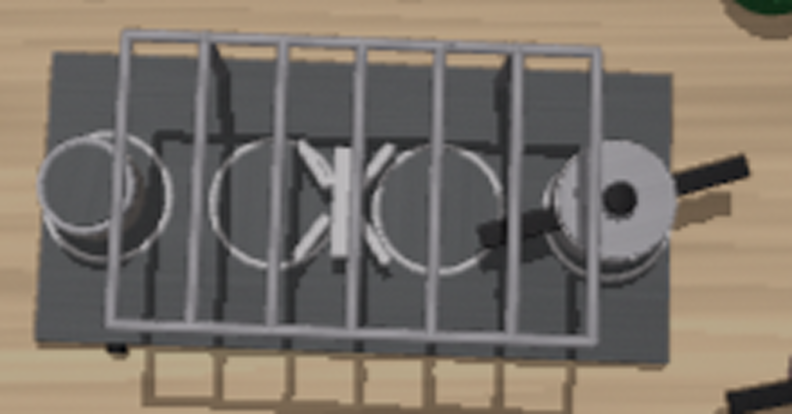

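The crop shows the silver-lidded pot with its knob at crop (620,199), its outer handle tip at about (746,166) and its inner tip at about (482,238). It stands on the right end ring and is the right object.

```bash
python3 - <<'E'
from h import *
f=lambda x,y,z:onz("top",225+x/3.6,170+y/3.6,z)
C=[f(*c,.02) for c in((52,53),(672,75),(668,366),(36,345))]
for c in C: print(np.round(c,3))
m=np.mean(C,0);print("plate",m,"yawTop",np.arctan2(*(C[0]-C[1])[:2]),np.arctan2(*(C[3]-C[2])[:2]),[np.linalg.norm(C[i]-C[i-1]) for i in range(4)])
r=[f(*c,.02) for c in((437,209),(273,203),(105,197))];print("rings",np.round(r,3))
k=f(620,199,.114);l=f(617,198,.094);t=f(746,166,.08);s=f(482,238,.08);print("knob",k,"lid",l,"tips",t,s,np.linalg.norm(t-s),(t+s)/2,np.arctan2((s-t)[0],(s-t)[1]))
E
```

```text
[0.636 0.212 0.02 ]
[ 0.612 -0.326  0.02 ]
[ 0.362 -0.314  0.02 ]
[0.385 0.222 0.02 ]
plate [ 0.49886779 -0.05154608  0.02      ] yawTop 0.045556566655303554 0.043236952509731 [np.float64(0.2510348529057745), np.float64(0.5385049678677664), np.float64(0.24978710942148985), np.float64(0.5360920118829627)]
rings [[ 0.497 -0.12   0.02 ]
 [ 0.504  0.021  0.02 ]
 [ 0.511  0.165  0.02 ]]
knob [ 0.49670563 -0.26348107  0.114     ] lid [ 0.49917937 -0.26403974  0.094     ] tips [ 0.52578141 -0.37373136  0.08      ] [ 0.46850463 -0.1540417   0.08      ] 0.2270334166192786 [ 0.49714302 -0.26388653  0.08      ] -0.25503929971365275
```

Emit:
{"api": "send_rows", "payload": {
  "targets": [
    [0.45, 0.04, 0, 0.02, 0],
    [0.45, 0.04, 0, 0.02, 0],
    [0.45, 0.04, -0.0, 0.02, 0],
    [0.45, 0.04, 0, 0.02, 0]
  ]
}}

```text
time: 0.5
tool_pos: [0.285, 0.5099, 0.3072]
tool_rot: [-3.141, -0.0, 2.904]
contact_force: [0.4, -0.2, 0.3]
opening: 0.0642
grip_force: 0.0
```

Emit:
{"api": "send_rows", "payload": {
  "targets": [
    [0.45, 0.02, 0.04, 0, -0.15],
    [0.45, 0.02, 0.04, 0, -0.15],
    [0.45, 0.02, 0.04, 0, -0.15],
    [0.45, 0.02, 0.04, 0, -0.15],
    [0.45, 0.02, 0.04, 0, -0.15]
  ]
}}

```text
time: 1.0
tool_pos: [0.3725, 0.6863, 0.3065]
tool_rot: [-3.142, -0.0, 2.253]
contact_force: [1.1, 1.2, 0.5]
opening: 0.0417
grip_force: 0.0
```

Emit:
{"api": "send_rows", "payload": {
  "targets": [
    [0.45, 0, 0.0, 0, -0.15],
    [0.45, 0, 0.0, 0, -0.15],
    [0.45, 0.0, 0, 0, -0.15],
    [0.45, 0, 0, 0, -0.15],
    [0.45, 0.0, 0.0, 0, -0.15]
  ]
}}

```text
time: 1.5
tool_pos: [0.372, 0.6853, 0.3075]
tool_rot: [3.141, 0.001, 1.501]
contact_force: [-0.1, 0.3, 0.1]
opening: 0.0418
grip_force: 0.0
```

Emit:
{"api": "send_rows", "payload": {
  "targets": [
    [0.45, 0.02, 0.04, 0, -0.15],
    [0.45, 0.02, 0.04, 0, -0.15],
    [0.45, 0.02, 0.04, 0, 0],
    [0.45, 0.02, 0.04, 0, 0]
  ]
}}

```text
time: 1.9
tool_pos: [0.3999, 0.7481, 0.2547]
tool_rot: [3.125, -0.094, 1.208]
contact_force: [0.3, 0.8, 0.4]
opening: 0.0412
grip_force: 0.0
```

```bash
python3 -c "
from h import *
o=observe();print(o['time'],o['qpos'].round(3),o['tool_pos'],o['tool_rot'])"
```

```text
1.9 [0.988 1.098 0.038 0.005 1.911 1.353] [0.39989548 0.74806792 0.25468238] [ 3.12521042 -0.09379823  1.20821964]
```

Emit:
{"api": "send_rows", "payload": {
  "targets": [
    [0.45, -0.02, -0.04, 0, 0],
    [0.45, -0.02, -0.04, 0, 0],
    [0.45, 0, 0, 0, 0]
  ]
}}

```text
time: 2.2
tool_pos: [0.3793, 0.7055, 0.2548]
tool_rot: [3.128, -0.079, 1.208]
contact_force: [-0.2, -0.5, 0.9]
opening: 0.0415
grip_force: 0.0
```

```bash
python3 -c "
from h import *
o=observe();print(o['time'],o['qpos'].round(3),o['tool_pos'],o['tool_rot'])"
```

```text
2.2 [0.98  0.88  0.499 0.005 1.682 1.344] [0.37927005 0.70551071 0.254842  ] [ 3.12845137 -0.07899517  1.20826123]
```

Emit:
{"api": "send_rows", "payload": {
  "targets": [
    [0.45, 0.02, 0.045, 0.0, -0.05],
    [0.45, 0.015, 0.03, 0.04, -0.05],
    [0.45, 0.015, 0.03, 0.04, 0],
    [0.45, 0.015, 0.03, 0.04, 0],
    [0.45, 0.015, 0.03, 0.04, 0]
  ]
}}

```text
time: 2.7
tool_pos: [0.3945, 0.7416, 0.3543]
tool_rot: [3.117, -0.216, 1.137]
contact_force: [-1.1, 0.6, 0.6]
opening: 0.0413
grip_force: 0.0
```

```bash
python3 -c "
from h import *
o=observe();print(o['time'],o['qpos'].round(3),o['tool_pos'],o['tool_rot'])"
```

```text
2.7 [0.988 0.98  0.036 0.008 1.908 1.428] [0.39452224 0.7415561  0.35434842] [ 3.11712039 -0.2158696   1.13705459]
```

Emit:
{"api": "send_rows", "payload": {
  "targets": [
    [0.45, 0.015, 0.03, 0.04, 0],
    [0.45, 0.015, 0.03, 0.04, 0],
    [0.45, 0.015, 0.03, 0.04, 0],
    [0.45, 0.015, 0.03, 0.04, 0],
    [0.45, 0.015, 0.03, 0.04, 0]
  ]
}}

```text
time: 3.2
tool_pos: [0.3925, 0.7437, 0.439]
tool_rot: [3.109, -0.367, 1.141]
contact_force: [0.2, 0.1, 0.4]
opening: 0.041
grip_force: 0.0
```

```bash
python3 -c "
from h import *
o=observe();print(o['time'],o['qpos'].round(3),o['tool_pos'],o['tool_rot'])"
```

```text
3.2 [0.986 0.885 0.036 0.024 1.852 1.433] [0.39248474 0.74370414 0.4389927 ] [ 3.10853262 -0.36705889  1.14082081]
```

Emit:
{"api": "send_rows", "payload": {
  "targets": [
    [0.45, 0.02, 0.045, 0.04, 0],
    [0.45, 0.02, 0.045, 0.04, 0],
    [0.45, 0.02, 0.045, 0.04, 0],
    [0.45, 0.02, 0.045, 0.04, 0],
    [0.45, 0.02, 0.045, 0.04, 0]
  ]
}}

```text
time: 3.7
tool_pos: [0.399, 0.7795, 0.4781]
tool_rot: [3.099, -0.53, 1.148]
contact_force: [-0.1, 0.5, -0.1]
opening: 0.0414
grip_force: 0.0
```

Emit:
{"api": "send_rows", "payload": {
  "targets": [
    [0.45, 0.02, 0.045, 0.03, 0],
    [0.45, 0.02, 0.045, 0.03, 0],
    [0.45, 0.02, 0.045, 0.03, 0]
  ]
}}

```text
time: 4.0
tool_pos: [0.4088, 0.8113, 0.4868]
tool_rot: [3.092, -0.63, 1.153]
contact_force: [0.0, -0.6, -0.1]
opening: 0.0414
grip_force: 0.0
```

```bash
python3 -c "
from h import *
o=observe();print(o['time'],o['qpos'].round(3),o['tool_pos'],o['tool_rot'])"
```

```text
4.0 [1.007 0.875 0.036 0.037 1.6   1.454] [0.40875818 0.81133901 0.48682554] [ 3.09220677 -0.62987145  1.15322968]
```

Emit:
{"api": "send_rows", "payload": {
  "targets": [
    [0.45, -0.01, -0.02, 0, -0.15],
    [0.45, 0, 0, 0, -0.15],
    [0.45, 0, 0, 0, -0.15],
    [0.45, 0.02, 0.045, 0.01, 0],
    [0.45, 0.02, 0.045, 0.03, 0]
  ]
}}

```text
time: 4.5
tool_pos: [0.4134, 0.818, 0.474]
tool_rot: [3.117, -0.685, 0.723]
contact_force: [0.1, 0.1, 0.3]
opening: 0.0412
grip_force: 0.0
```

Emit:
{"api": "send_rows", "payload": {
  "targets": [
    [0.45, 0.02, 0.045, 0.03, 0],
    [0.45, 0.02, 0.045, 0.03, 0]
  ]
}}

```text
time: 4.7
tool_pos: [0.4259, 0.8336, 0.4859]
tool_rot: [-3.139, -0.751, 0.721]
contact_force: [-0.2, -0.7, -0.2]
opening: 0.0413
grip_force: 0.0
```

```bash
python3 -c "
from h import *
o=observe();print(o['time'],o['qpos'].round(3),o['tool_pos'],o['tool_rot'])"
```

```text
4.7 [ 1.102  0.909  0.036 -0.255  1.485  1.879] [0.42586969 0.8336095  0.48590859] [-3.13882863 -0.75087876  0.72064765]
```

Emit:
{"api": "send_rows", "payload": {
  "targets": [
    [0.45, 0, -0.048, 0, 0.12],
    [0.45, 0, -0.048, 0, 0.12],
    [0.45, 0, -0.048, 0, 0.12],
    [0.45, 0, -0.048, 0, 0.12],
    [0.45, 0, -0.048, 0, 0.12]
  ]
}}

```text
time: 5.2
tool_pos: [0.4318, 0.6557, 0.4931]
tool_rot: [3.129, -0.747, 1.204]
contact_force: [1.3, 0.4, 0.2]
opening: 0.0415
grip_force: 0.0
```

Emit:
{"api": "send_rows", "payload": {
  "targets": [
    [0.45, 0, -0.048, 0, 0.12],
    [0.45, 0, -0.048, 0, 0.12],
    [0.45, 0, -0.048, 0, 0.12],
    [0.45, 0, -0.048, 0, 0.12],
    [0.45, 0, -0.048, 0, 0]
  ]
}}

```text
time: 5.7
tool_pos: [0.4346, 0.4188, 0.4908]
tool_rot: [3.129, -0.741, 1.671]
contact_force: [0.9, -0.7, 0.0]
opening: 0.0412
grip_force: 0.0
```

```bash
python3 -c "
from h import *
o=observe();print(o['time'],o['qpos'].round(3),o['tool_pos'],o['tool_rot'])"
```

```text
5.7 [0.271 0.215 1.213 0.725 1.55  0.222] [0.43462256 0.41882432 0.49082779] [ 3.12859577 -0.74084878  1.67099991]
```

Emit:
{"api": "send_rows", "payload": {
  "targets": [
    [0.6, 0, -0.048, 0, 0.03],
    [0.6, 0, -0.048, 0, 0.03],
    [0.6, 0, -0.048, 0, 0.03],
    [0.6, 0, -0.048, 0, 0.03],
    [0.6, 0, -0.048, 0, 0.035]
  ]
}}

```text
time: 6.2
tool_pos: [0.4329, 0.1789, 0.4916]
tool_rot: [3.126, -0.738, 1.827]
contact_force: [1.3, -0.5, -0.5]
opening: 0.055
grip_force: 0.0
```

Emit:
{"api": "send_rows", "payload": {
  "targets": [
    [0.6, 0.01, -0.048, 0, 0],
    [0.6, 0.01, -0.048, 0, 0],
    [0.6, 0.01, -0.048, 0, 0],
    [0.6, 0.01, -0.048, 0, 0],
    [0.6, 0.01, -0.048, 0, 0]
  ]
}}

```text
time: 6.7
tool_pos: [0.4833, -0.0615, 0.4911]
tool_rot: [3.128, -0.737, 1.824]
contact_force: [0.2, 0.7, 0.5]
opening: 0.0551
grip_force: 0.0
```

Emit:
{"api": "send_rows", "payload": {
  "targets": [
    [0.6, 0.01, -0.048, 0, 0],
    [0.6, 0.01, -0.048, 0, 0],
    [0.6, 0.01, -0.048, 0, 0],
    [0.6, 0.01, -0.048, 0, 0],
    [0.6, 0.01, -0.048, 0, 0]
  ]
}}

```text
time: 7.2
tool_pos: [0.5293, -0.2705, 0.4737]
tool_rot: [3.098, -0.735, 1.821]
contact_force: [-25.1, 9.7, 24.2]
opening: 0.0552
grip_force: 0.0
```

```bash
python3 -c "
from h import *
o=observe();print(o['time'],o['qpos'].round(3),o['tool_pos'],o['tool_rot'])"
```

```text
7.2 [-0.804  0.922  0.035  0.916  2.658 -0.309] [ 0.5292664  -0.27051633  0.47373272] [ 3.09752935 -0.73479016  1.821164  ]
```

Emit:
{"api": "send_rows", "payload": {
  "targets": [
    [0.6, -0.02, 0.02, -0.04, 0],
    [0.6, -0.02, 0.02, -0.045, 0],
    [0.6, 0, 0, -0.045, 0]
  ]
}}

```text
time: 7.5
tool_pos: [0.5231, -0.2521, 0.3951]
tool_rot: [3.075, -0.744, 1.817]
contact_force: [1.2, -0.3, 1.5]
opening: 0.0549
grip_force: 0.0
```

```bash
cat > k.py <<'E'
import numpy as np
from scipy.optimize import least_squares
from scipy.spatial.transform import Rotation as R
D=[([1.187,.3426,1.5249,0,1.2754,-.146],[.1235,.5099,.2261],[-3.1403,0,2.9038]),
([.988,1.098,.038,.005,1.911,1.353],[.3999,.7481,.2547],[3.125,-.094,1.208]),
([.98,.88,.499,.005,1.682,1.344],[.3793,.7055,.2548],[3.128,-.079,1.208]),
([1.007,.875,.036,.037,1.6,1.454],[.4088,.8113,.4868],[3.092,-.63,1.153]),
([1.102,.909,.036,-.255,1.485,1.879],[.4259,.8336,.4859],[-3.139,-.751,.7206]),
([.271,.215,1.213,.725,1.55,.222],[.4346,.4188,.4908],[3.1286,-.7408,1.671])]
def fk(q,p):
    h,a,L1,e,L2,L3,d,s4,o6=p
    Rz=R.from_euler('z',q[0]);A=Rz*R.from_euler('y',q[1]);B=A*R.from_euler('y',q[2])
    P=np.array([0,0,h])+Rz.apply([a,d,0])+A.apply([0,0,L1])+B.apply([e,0,L2])
    T=B*R.from_euler('z',s4*q[3])*R.from_euler('y',q[4])*R.from_euler('z',q[5]*s4+o6)
    return P+T.apply([0,0,L3]),T
def res(p):
    o=[]
    for q,x,r in D:
        P,T=fk(q,p);o+=list(P-x)+list(.2*(T.inv()*R.from_euler('xyz',r)).as_rotvec())
    return o
best=min((least_squares(res,[.3,0,.4,0,.4,.2,.07,s,o]) for s in(1,-1) for o in(0,1.57,3.1,-1.57)),key=lambda s:s.cost)
p=best.x
lo=np.array([-2.53,-.77,.04,-1,.28,-3.11]);hi=np.array([2.53,2.02,2.7,4.14,2.66,3.11])
def ik(P,T,q0=None):
    f=lambda q:(lambda a:list(a[0]-P)+list(.2*(a[1].inv()*T).as_rotvec()))(fk(q,p))
    s=min((least_squares(f,np.clip(q,lo+.01,hi-.01),bounds=(lo,hi)) for q in(([q0] if q0 is not None else [])+[[-.6,.3,1.2,.8,1.6,-.3],[-.6,.3,1.2,1.5,1.6,.5],[-.9,.8,.5,.8,2,-.3],[-.6,.3,1.2,2.5,1.2,1.5]])),key=lambda s:s.cost)
    return s.x,s.cost**.5
E
python3 - <<'E'
from k import *;from cell import observe
print(best.cost**.5,p.round(3))
o=observe();print(o['qpos'].round(3),o['tool_pos'],o['tool_rot'],o['contact_force'])
for t in(.66,.73):
  for nm,P,y in(("pre",[.54,-.42,.16],1.826),("grip",[.521,-.345,.061],1.826),("mid",[.51,-.3,.061],1.65),("seat",[.488,-.20,.061],1.527),("exit",[.49,-.30,.08],1.527),("alt",[.5,-.3,.3],1.8)):
    q,c=ik(P,R.from_euler('xyz',[np.pi,-t,y]));print(t,nm,q.round(2),round(c,4))
E
```

```text
0.0004522812914281275 [ 0.223 -0.     0.506  0.047  0.38   0.318  0.076  1.     1.571]
[-0.804  0.734  0.637  0.574  2.329 -0.743] [ 0.52311386 -0.25210008  0.39506904] [ 3.07466442 -0.74370774  1.8168654 ] [ 1.18441721 -0.25752865  1.53168096]
0.66 pre [-0.89  1.15  0.35  0.33  2.23 -1.02] 0.0
0.66 grip [-0.85  1.03  0.88  0.29  1.83 -1.12] 0.0
0.66 mid [-0.86  0.92  1.13  0.37  1.64 -1.02] 0.0
0.66 seat [-0.81  0.77  1.49  0.46  1.4  -0.97] 0.0
0.66 exit [-0.91  0.85  1.24  0.41  1.59 -0.97] 0.0
0.66 alt [-0.84  0.76  0.79  0.36  2.16 -0.95] 0.0
0.73 pre [-0.9   1.22  0.22  0.39  2.35 -0.98] 0.0
0.73 grip [-0.86  1.08  0.81  0.32  1.91 -1.11] 0.0
0.73 mid [-0.87  0.96  1.09  0.4   1.71 -1.03] 0.0
0.73 seat [-0.83  0.8   1.46  0.49  1.46 -0.99] 0.0
0.73 exit [-0.93  0.88  1.2   0.44  1.65 -0.98] 0.0
0.73 alt [-0.85  0.8   0.76  0.41  2.22 -0.94] 0.0
```

Emit:
{"api": "send_rows", "payload": {
  "targets": [
    [0.6, 0.001, -0.032, -0.035, 0],
    [0.6, 0.001, -0.032, -0.035, 0],
    [0.6, 0.001, -0.032, -0.035, 0],
    [0.6, 0.001, -0.032, -0.038, 0],
    [0.6, 0.001, -0.03, -0.038, 0]
  ]
}}

```text
time: 8.0
tool_pos: [0.5285, -0.4116, 0.2123]
tool_rot: [3.078, -0.747, 1.813]
contact_force: [0.2, -0.3, 0.3]
opening: 0.0553
grip_force: 0.0
```

Emit:
{"api": "send_rows", "payload": {
  "targets": [
    [0.6, 0, 0, -0.04, 0],
    [0.6, 0, 0, -0.04, 0],
    [0.6, 0, 0, 0, 0]
  ]
}}

```text
time: 8.3
tool_pos: [0.527, -0.4089, 0.127]
tool_rot: [3.086, -0.759, 1.807]
contact_force: [-0.9, -0.2, -1.0]
opening: 0.0549
grip_force: 0.0
```

```bash
cat > s.py <<'E'
from h import *
from scipy.spatial.transform import Rotation as R
o=observe();z=R.from_euler('xyz',o['tool_rot']).as_matrix()[:,2]
g=o['tool_pos']-.0188*z
print(o['time'],o['qpos'].round(3),'rot',o['tool_rot'].round(3),'z',z.round(3),'grasp',g.round(4),'F',o['contact_force'].round(1),o['torque'].round(2),o['opening'].round(4),o['grip_force'])
E
python3 s.py; python3 - <<'E'
from h import *
p,d=read_camera("side");cv2.imwrite("pics/side1.png",cv2.resize(p[120:400,180:560,::-1],None,fx=2,fy=2))
E
```

```text
Traceback (most recent call last):
  File "s.py", line 5, in <module>
    print(o['time'],o['qpos'].round(3),'rot',o['tool_rot'].round(3),'z',z.round(3),'grasp',g.round(4),'F',o['contact_force'].round(1),o['torque'].round(2),o['opening'].round(4),o['grip_force'])
                                                                                                                                                           ^^^^^^^^^^^^^^^^^^
AttributeError: 'float' object has no attribute 'round'
```

View pics/side1.png

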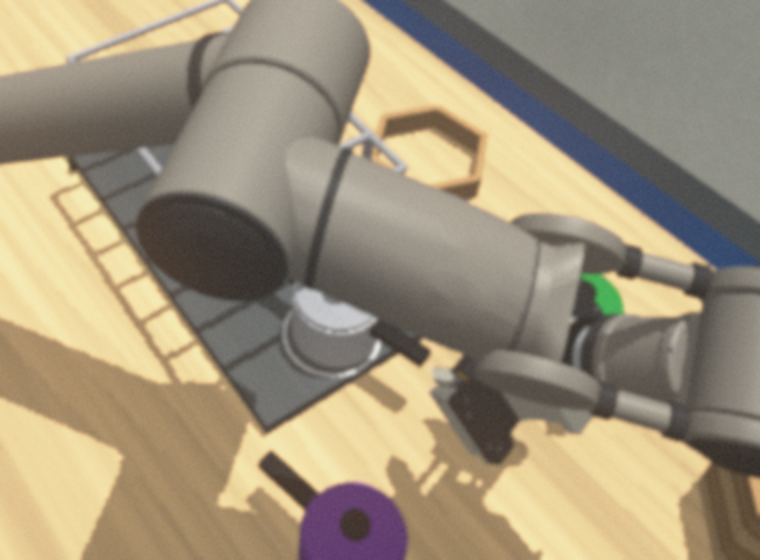

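The gripper is lined up just outside the handle tip (crop 430,352), and the pot at (335,320) hasn't been touched.

Emit:
{"api": "send_rows", "payload": {
  "targets": [
    [0.6, -0.002, 0.018, -0.018, 0.003],
    [0.6, -0.002, 0.018, -0.018, 0.003],
    [0.6, -0.002, 0.018, -0.018, 0.003],
    [0.6, -0.002, 0.012, -0.012, 0.003],
    [0.6, 0, 0, 0, 0]
  ]
}}

```text
time: 8.85
tool_pos: [0.5211, -0.3429, 0.0697]
tool_rot: [3.079, -0.749, 1.827]
contact_force: [-0.4, 0.4, 0.6]
opening: 0.0552
grip_force: 0.0
```

```bash
sed -i "s/o\['opening'\].round(4)/o['opening']/" s.py; python3 s.py; python3 - <<'E'
from h import *
p,d=read_camera("top");cv2.imwrite("pics/top2.png",cv2.resize(p[180:280,330:490,::-1],None,fx=5,fy=5,interpolation=cv2.INTER_CUBIC))
E
```

```text
8.85 [-0.883  1.057  0.851  0.368  1.892 -1.118] rot [ 3.079 -0.749  1.827] z [-0.111  0.673 -0.731] grasp [ 0.5232 -0.3555  0.0835] F [-0.4  0.4  0.6] [-0.43 -0.05  0.  ] 0.05519474670750032 0.0
```

View pics/top2.png

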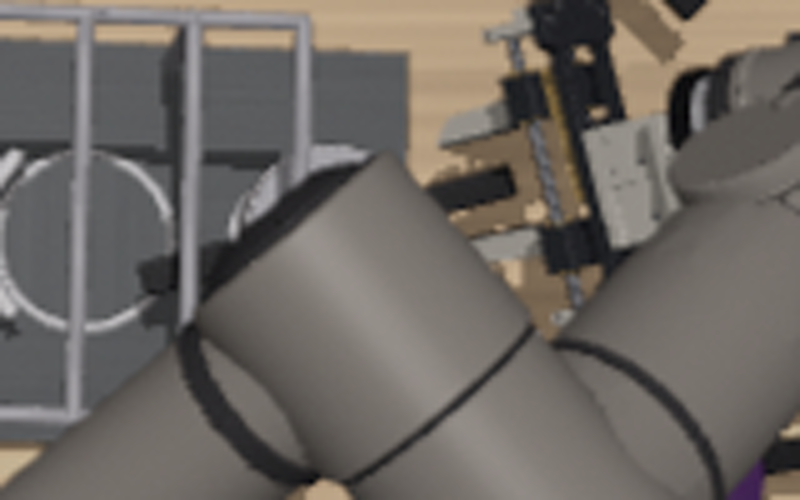

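The handle runs between both fingers at (480,188) in the crop. I'll lower 8 mm and close.

Emit:
{"api": "send_rows", "payload": {
  "targets": [
    [0.6, -0.002, 0, -0.008, 0],
    [0.6, 0, 0, 0, 0],
    [0.1, 0, 0, 0, 0],
    [0.1, 0, 0, 0, 0],
    [0.1, 0, 0, 0, 0]
  ],
  "grip_force": 10
}}

```text
time: 9.4
tool_pos: [0.5179, -0.344, 0.0597]
tool_rot: [3.08, -0.751, 1.824]
contact_force: [0.3, 0.0, 0.2]
opening: 0.0357
grip_force: 0.0
```

Emit:
{"api": "send_rows", "payload": {
  "targets": [
    [0.1, 0, 0, 0, 0],
    [0.1, 0, 0, 0, 0]
  ]
}}

```text
time: 9.6
tool_pos: [0.5182, -0.3438, 0.0597]
tool_rot: [3.08, -0.75, 1.825]
contact_force: [0.6, -0.4, 0.7]
opening: 0.0204
grip_force: 10.0
```

```bash
python3 s.py
```

```text
9.6 [-0.887  1.065  0.862  0.364  1.876 -1.127] rot [ 3.08  -0.75   1.825] z [-0.111  0.674 -0.73 ] grasp [ 0.5203 -0.3565  0.0734] F [ 0.6 -0.4  0.7] [-0.58  0.03  0.19] 0.020436083324691382 9.996086687897332
```

Gripped, with the opening at 20.4 mm. I'll slide and straighten.

Emit:
{"api": "send_rows", "payload": {
  "targets": [
    [0.1, -0.002, 0.006, 0, -0.02],
    [0.1, -0.002, 0.008, 0, -0.02],
    [0.1, -0.002, 0.008, 0, -0.02],
    [0.1, -0.002, 0.008, 0, -0.02]
  ]
}}

```text
time: 10.0
tool_pos: [0.5097, -0.3146, 0.0596]
tool_rot: [3.08, -0.748, 1.743]
contact_force: [-0.2, -4.5, 0.3]
opening: 0.0205
grip_force: 10.0
```

```bash
python3 s.py
```

```text
10.0 [-0.891  0.991  1.033  0.401  1.759 -1.095] rot [ 3.08  -0.748  1.743] z [-0.056  0.68  -0.731] grasp [ 0.5108 -0.3273  0.0734] F [-0.2 -4.5  0.3] [-0.92  0.07  0.15] 0.02054458531233825 9.988161027431488
```

Emit:
{"api": "send_rows", "payload": {
  "targets": [
    [0.1, -0.002, 0.008, 0, -0.02],
    [0.1, -0.002, 0.008, 0, -0.02],
    [0.1, -0.002, 0.008, 0, -0.02],
    [0.1, -0.002, 0.008, 0, -0.02],
    [0.1, -0.002, 0.008, 0, -0.02]
  ]
}}

```text
time: 10.5
tool_pos: [0.4999, -0.2746, 0.0597]
tool_rot: [3.08, -0.748, 1.644]
contact_force: [-0.1, -5.0, 0.5]
opening: 0.0202
grip_force: 10.0
```

Emit:
{"api": "send_rows", "payload": {
  "targets": [
    [0.1, -0.002, 0.008, 0, -0.02],
    [0.1, -0.002, 0.008, 0, -0.02],
    [0.1, -0.001, 0.008, 0, -0.02],
    [0.1, -0.001, 0.008, 0, -0.02],
    [0.1, 0, 0.006, 0, -0.02]
  ]
}}

```text
time: 11.0
tool_pos: [0.4937, -0.2362, 0.0596]
tool_rot: [3.08, -0.749, 1.544]
contact_force: [-1.1, -3.8, 0.5]
opening: 0.0203
grip_force: 10.0
```

```bash
python3 s.py
```

```text
11.0 [-0.885  0.836  1.397  0.515  1.495 -1.032] rot [ 3.08  -0.749  1.544] z [ 0.08   0.678 -0.731] grasp [ 0.4922 -0.2489  0.0734] F [-1.1 -3.8  0.5] [-0.87  0.42  0.28] 0.020257459966119225 9.999758665217087
```

Emit:
{"api": "send_rows", "payload": {
  "targets": [
    [0.1, 0, 0.004, 0, -0.01],
    [0.1, 0, 0.004, 0, -0.01],
    [0.1, 0, 0.004, 0, 0],
    [0.1, 0, 0.004, 0, 0]
  ]
}}

```text
time: 11.4
tool_pos: [0.4942, -0.2197, 0.0596]
tool_rot: [3.08, -0.75, 1.525]
contact_force: [-1.0, -4.9, 2.1]
opening: 0.0203
grip_force: 10.0
```

Emit:
{"api": "send_rows", "payload": {
  "targets": [
    [0.1, 0, 0.002, 0, 0],
    [0.1, 0, 0.002, 0, 0]
  ]
}}

```text
time: 11.6
tool_pos: [0.4942, -0.2157, 0.0596]
tool_rot: [3.08, -0.75, 1.525]
contact_force: [0.3, -5.8, 1.1]
opening: 0.0204
grip_force: 10.0
```

Emit:
{"api": "send_rows", "payload": {
  "targets": [
    [0.1, 0, 0.002, 0, 0]
  ]
}}

```text
time: 11.7
tool_pos: [0.4941, -0.2137, 0.0596]
tool_rot: [3.08, -0.751, 1.525]
contact_force: [0.2, -4.8, 1.3]
opening: 0.0202
grip_force: 10.0
```

Emit:
{"api": "send_rows", "payload": {
  "targets": [
    [0.1, 0, 0.002, 0, 0],
    [0.1, 0, 0.002, 0, 0]
  ]
}}

```text
time: 11.9
tool_pos: [0.4941, -0.2098, 0.0596]
tool_rot: [3.08, -0.751, 1.525]
contact_force: [-0.2, -4.9, 2.0]
opening: 0.0206
grip_force: 10.0
```

Emit:
{"api": "send_rows", "payload": {
  "targets": [
    [0.1, 0, 0.002, 0, 0]
  ]
}}

```text
time: 12.0
tool_pos: [0.4941, -0.2078, 0.0596]
tool_rot: [3.08, -0.751, 1.525]
contact_force: [0.8, -5.6, 1.3]
opening: 0.0201
grip_force: 10.0
```

Emit:
{"api": "send_rows", "payload": {
  "targets": [
    [0.1, 0, 0.002, 0, 0]
  ]
}}

```text
time: 12.1
tool_pos: [0.4941, -0.2058, 0.0596]
tool_rot: [3.08, -0.751, 1.525]
contact_force: [-0.7, -5.6, 1.2]
opening: 0.02
grip_force: 10.0
```

Emit:
{"api": "send_rows", "payload": {
  "targets": [
    [0.1, 0, 0.001, 0, 0]
  ]
}}

```text
time: 12.2
tool_pos: [0.4941, -0.2046, 0.0596]
tool_rot: [3.08, -0.751, 1.525]
contact_force: [-0.6, -5.2, 2.2]
opening: 0.02
grip_force: 10.0
```

Emit:
{"api": "send_rows", "payload": {
  "targets": [
    [0.1, 0, 0.0015, 0, 0]
  ]
}}

```text
time: 12.3
tool_pos: [0.4941, -0.2033, 0.0596]
tool_rot: [3.08, -0.751, 1.525]
contact_force: [1.3, -5.3, 1.8]
opening: 0.0201
grip_force: 10.0
```

Emit:
{"api": "send_rows", "payload": {
  "targets": [
    [0.1, 0, 0.0015, 0, 0]
  ]
}}

```text
time: 12.4
tool_pos: [0.4941, -0.2018, 0.0596]
tool_rot: [3.08, -0.751, 1.525]
contact_force: [0.3, -5.5, 1.4]
opening: 0.0203
grip_force: 10.0
```

Emit:
{"api": "send_rows", "payload": {
  "targets": [
    [0.1, 0, 0.0015, 0, 0]
  ]
}}

```text
time: 12.5
tool_pos: [0.4941, -0.2003, 0.0596]
tool_rot: [3.08, -0.751, 1.525]
contact_force: [-0.6, -4.9, 1.9]
opening: 0.0202
grip_force: 10.0
```

Emit:
{"api": "send_rows", "payload": {
  "targets": [
    [0.1, 0, 0.0015, 0, 0]
  ]
}}

```text
time: 12.6
tool_pos: [0.4941, -0.1988, 0.0596]
tool_rot: [3.08, -0.751, 1.525]
contact_force: [-0.5, -5.1, 1.6]
opening: 0.0202
grip_force: 10.0
```

Emit:
{"api": "send_rows", "payload": {
  "targets": [
    [0.1, 0, 0.0015, 0, 0]
  ]
}}

```text
time: 12.7
tool_pos: [0.4941, -0.1973, 0.0596]
tool_rot: [3.08, -0.751, 1.525]
contact_force: [0.3, -5.4, 0.8]
opening: 0.0206
grip_force: 10.0
```

Emit:
{"api": "send_rows", "payload": {
  "targets": [
    [0.1, 0, 0.0015, 0, 0]
  ]
}}

```text
time: 12.8
tool_pos: [0.4941, -0.1958, 0.0596]
tool_rot: [3.08, -0.751, 1.525]
contact_force: [0.3, -5.3, 1.7]
opening: 0.0203
grip_force: 10.0
```

Emit:
{"api": "send_rows", "payload": {
  "targets": [
    [0.1, 0, 0.001, 0, 0]
  ]
}}

```text
time: 12.9
tool_pos: [0.494, -0.1947, 0.0596]
tool_rot: [3.08, -0.751, 1.525]
contact_force: [-0.1, -4.6, 1.9]
opening: 0.0201
grip_force: 10.0
```

Emit:
{"api": "send_rows", "payload": {
  "targets": [
    [0.1, 0, 0.001, 0, 0]
  ]
}}

```text
time: 13.0
tool_pos: [0.4941, -0.1938, 0.0596]
tool_rot: [3.08, -0.751, 1.525]
contact_force: [0.6, -4.4, 1.9]
opening: 0.0201
grip_force: 10.0
```

Emit:
{"api": "send_rows", "payload": {
  "targets": [
    [0.1, 0, 0.001, 0, 0]
  ]
}}

```text
time: 13.1
tool_pos: [0.494, -0.1928, 0.0596]
tool_rot: [3.08, -0.751, 1.525]
contact_force: [1.0, -5.1, 1.9]
opening: 0.0205
grip_force: 10.0
```

```bash
python3 s.py; python3 - <<'E'
from h import *
p,d=read_camera("top");np.save("top3.npy",d);cv2.imwrite("pics/top3.png",cv2.resize(p[180:280,300:440,::-1],None,fx=5.6,fy=5.6,interpolation=cv2.INTER_CUBIC))
E
```

```text
13.1 [-0.845  0.792  1.504  0.553  1.419 -1.024] rot [ 3.08  -0.751  1.525] z [ 0.093  0.677 -0.73 ] grasp [ 0.4923 -0.2055  0.0733] F [ 1.  -5.1  1.9] [-0.85  0.11 -0.08] 0.02046709617714925 9.999382048845291
```

View pics/top3.png

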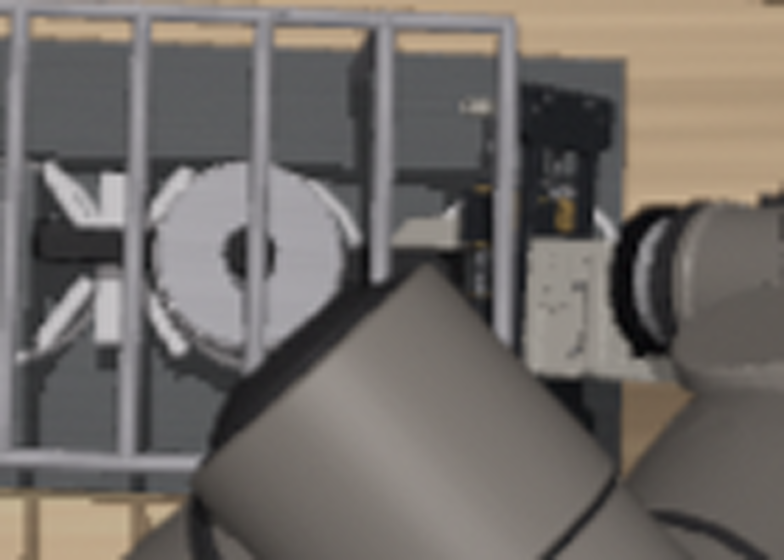

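The pot sits under the rack with its knob at (249,253), just short of the V faces, and the gripper body is clear of the end rod. I'll keep feeling forward.

Emit:
{"api": "send_rows", "payload": {
  "targets": [
    [0.1, 0, 0.001, 0, 0]
  ]
}}

```text
time: 13.25
tool_pos: [0.494, -0.1924, 0.0596]
tool_rot: [3.08, -0.749, 1.525]
contact_force: [-0.5, -9.8, 2.5]
opening: 0.0203
grip_force: 10.0
```

Emit:
{"api": "send_rows", "payload": {
  "targets": [
    [0.1, 0, 0.001, 0, 0]
  ]
}}

```text
time: 13.35
tool_pos: [0.4941, -0.1924, 0.0596]
tool_rot: [3.079, -0.747, 1.525]
contact_force: [-2.6, -14.4, 3.0]
opening: 0.0201
grip_force: 10.0
```

Emit:
{"api": "send_rows", "payload": {
  "targets": [
    [0.1, 0, 0.001, 0, 0]
  ]
}}

```text
time: 13.45
tool_pos: [0.4941, -0.1922, 0.0595]
tool_rot: [3.078, -0.746, 1.525]
contact_force: [-2.2, -16.1, 3.5]
opening: 0.0202
grip_force: 10.0
```

Emit:
{"api": "send_rows", "payload": {
  "targets": [
    [0.1, 0, 0.001, 0, 0]
  ]
}}

```text
time: 13.55
tool_pos: [0.4941, -0.1916, 0.0595]
tool_rot: [3.078, -0.745, 1.525]
contact_force: [-3.2, -16.4, 4.0]
opening: 0.02
grip_force: 10.0
```

The push rose from 5 to 16 N, so it's seated. I'll hold.

Emit:
{"api": "send_rows", "payload": {
  "targets": [
    [0.1, 0, 0, 0, 0],
    [0.1, 0, 0, 0, 0],
    [0.1, 0, 0, 0, 0],
    [0.1, 0, 0, 0, 0],
    [0.1, 0, 0, 0, 0]
  ]
}}

```text
time: 14.05
tool_pos: [0.4941, -0.1914, 0.0595]
tool_rot: [3.078, -0.746, 1.525]
contact_force: [-3.1, -14.1, 2.8]
opening: 0.0204
grip_force: 10.0
```

```bash
python3 s.py
```

```text
14.05 [-0.843  0.788  1.51   0.553  1.411 -1.024] rot [ 3.078 -0.746  1.525] z [ 0.094  0.673 -0.733] grasp [ 0.4923 -0.2041  0.0733] F [ -3.1 -14.1   2.8] [-1.83  0.48  0.2 ] 0.02038438186077648 10.000719577074051
```

Emit:
{"api": "send_rows", "payload": {
  "targets": [
    [0.1, 0, -0.001, 0, 0],
    [0.5, 0, 0, 0, 0],
    [0.5, 0, 0, 0, 0],
    [0.5, 0, 0, 0, 0],
    [0.5, 0, 0, 0, 0]
  ]
}}

```text
time: 14.55
tool_pos: [0.4938, -0.1889, 0.0594]
tool_rot: [3.081, -0.752, 1.525]
contact_force: [1.0, -0.4, 0.3]
opening: 0.0447
grip_force: 0.0
```

```bash
python3 s.py
```

```text
14.55 [-0.841  0.79   1.511  0.555  1.415 -1.024] rot [ 3.081 -0.752  1.525] z [ 0.092  0.678 -0.729] grasp [ 0.4921 -0.2017  0.0731] F [ 1.  -0.4  0.3] [-0.5   0.1   0.03] 0.04472328901853495 0.0
```

Released with no force left. I'll retreat outward.

Emit:
{"api": "send_rows", "payload": {
  "targets": [
    [0.5, -0.001, -0.015, 0.008, 0],
    [0.5, -0.003, -0.025, 0.015, 0],
    [0.5, -0.003, -0.03, 0.015, 0],
    [0.5, -0.003, -0.03, 0.015, 0],
    [0.5, 0, -0.03, 0.015, 0]
  ]
}}

```text
time: 15.05
tool_pos: [0.4835, -0.3203, 0.1282]
tool_rot: [3.081, -0.752, 1.524]
contact_force: [0.0, -0.5, -0.3]
opening: 0.0455
grip_force: 0.0
```

Emit:
{"api": "send_rows", "payload": {
  "targets": [
    [0.5, 0, -0.03, 0.02, 0],
    [0.5, 0, -0.03, 0.02, 0],
    [0.5, 0, 0, 0, 0],
    [0.5, 0, 0, 0, 0]
  ]
}}

```text
time: 15.45
tool_pos: [0.4838, -0.3795, 0.167]
tool_rot: [3.081, -0.751, 1.524]
contact_force: [0.1, 0.7, -0.0]
opening: 0.046
grip_force: 0.0
```

```bash
python3 s.py; python3 - <<'E'
from h import *
p,d=read_camera("top");np.save("top4.npy",d);cv2.imwrite("pics/top4.png",cv2.resize(p[180:280,230:440,::-1],None,fx=3.8,fy=3.8,interpolation=cv2.INTER_CUBIC))
E
```

```text
15.45 [-1.021  0.883  0.956  0.474  1.894 -0.936] rot [ 3.081 -0.751  1.524] z [ 0.093  0.678 -0.729] grasp [ 0.482  -0.3923  0.1807] F [ 0.1  0.7 -0. ] [-0.51  0.13 -0.01] 0.04598430379055274 0.0
```

View pics/top4.png

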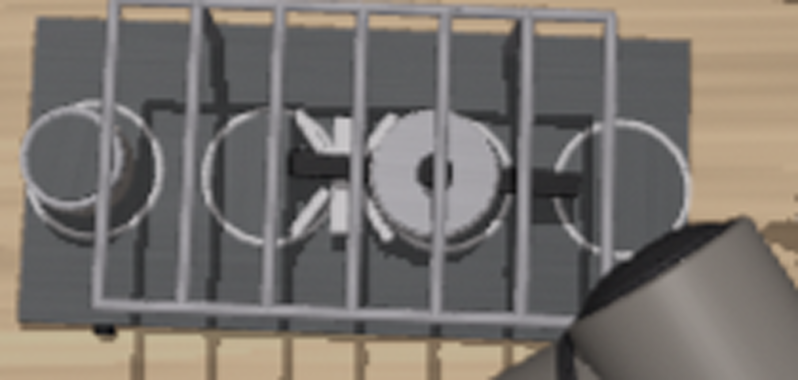

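The pot is seated with its knob at (435,173) and its handle tips at about (291,161) and (580,184). The tin hasn't moved. I'll check the angle and distance.

```bash
python3 - <<'E'
from h import *
f=lambda x,y,z:onz("top",230+x/3.8,180+y/3.8,z)
a,b=f(291,161,.082),f(580,184,.082);k=f(435,173,.114)
print("angle rel plate",np.arctan2((a-b)[0],(a-b)[1])-.0444,np.linalg.norm(a-b),(a+b)/2,k)
for c in((341,175),):
  s=f(*c,.06);print(s,np.linalg.norm((k-s)[:2]),np.linalg.norm(((a+b)/2-s)[:2]))
E
```

```text
angle rel plate 0.04515287706472378 0.2261122352774792 [ 0.50053224 -0.11211116  0.082     ] [ 0.49751237 -0.11044736  0.114     ]
[ 0.50110467 -0.03824105  0.06      ] 0.07229561425629957 0.07387232441094542
```

```bash
python3 -c "
from cell import hand_in;print(hand_in())"
```

```text
the job is handed in; nothing more can be done
None
```

The pot was slid to the right-hand place under the rack, pressed into the V-stop (push rose from 5 to about 16 N and was held over 0.5 s) and released about 2.6° off the plate's length; the job is handed in, but no verdict came back.

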